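# Slide a slide tray home under the low scanner bridge

### The job

Slide the flat black slide tray that lies in front of the low scanner bridge into its reading place. Without picking it up, push it along the bench with the fingertips, in between the guide rails and on under the bridge, until it is fully home against the stop bar behind. Push gently and keep the tray flat on the bench all the way, and leave everything else standing where it is.

Things in the scene. Friction and masses are not known exactly. Their poses are not given: they have to be found in the camera images.
- tray: The workpiece: flat black plastic tray with two glass slides in its top, 52 x 76 x 12 mm, about 120 g, lying in front of the bridge. Origin: centre of its underside; x along the 52 mm side, y along the 76 mm side, z up. Starts 90 to 110 mm short of home along the bridge's x, up to 45 mm to either side of the lane and up to 0.3 rad out of line.
- bridge: Low grey plastic scanner bridge fixed to the bench. Origin: on the bench at the tray's home; a tray that is home has its origin here and its axes in line. x is the slide-in direction (away from the robot), y left across the lane, z up. Beam and legs span x -16 to +18 mm, y -60 to +60 mm; underside of the beam 15 mm above the bench, top of its cover 42 mm.
- mouth (a point): Middle of the lane's mouth on the bench, at x = -55 mm in the bridge's frame, where the two flared lead-ins begin, about 94 mm apart. They narrow to guide rails (9 mm high, from x = -34 to +36 mm) with a lane 83 mm wide between them. Axes as the bridge's.
- stop (a point): Middle of the near face of the stop bar, on the bench, at x = +26 mm in the bridge's frame. The bar is 10 mm high and lies across the lane behind the beam; the tray's leading long side rests against it when home, and 10 mm of the tray still stick out in front of the beam, so no finger needs to go under it. Axes as the bridge's.
- stack: Bystander: stack of two lidded white plates, 86 x 128 x 28 mm, behind the bridge or at the front right of the bench. Origin at the centre of its underside. Not to be moved.
- tube_rack: Bystander: blue rack of tubes, 62 x 150 x 62 mm, in the other of these two places. Origin at the centre of its underside. Not to be moved.
- jar: Bystander: small jar with a screw cap, 41 mm across, 46 mm high, just right of the bridge. Origin at the centre of its underside. Not to be moved.
- vial: Bystander: reagent vial, 24 mm across, 50 mm high, just left of the bridge. Origin at the centre of its underside. Not to be moved.
- amber: Bystander: amber bottle, 46 mm across, 90 mm high, at the front left of the bench. Origin at the centre of its underside. Not to be moved.
- timer: Bystander: wedge-shaped bench timer, 41 x 62 x 65 mm, on the right of the bench. Origin at the centre of its underside. Not to be moved.
Things that resemble listed ones, but are neither listed nor needed, are in the scene too. There is more than one size of the tray; the one meant has the size given above.

How it is judged (in metres and radians):
On the way:
1. the tray's leading edge is under the bridge, between the guide rails, with the tray flat on the bench (x of tray in the frame of bridge above -0.04 m and y of tray in the frame of bridge between -0.012 and 0.012 m and angle between tray's own z axis and vertical below 0.06 rad), for 0.05 s.
At the end, for the whole second after the job is handed in: The tray lies flat and at rest under the bridge, against the stop bar (its centre within 4 mm of home along the lane and 6 mm across it, in line within 0.08 rad) (x of tray in the frame of bridge between -0.004 and 0.004 m and y of tray in the frame of bridge between -0.006 and 0.006 m and angle between the x axis of tray and the x axis of bridge, either way round below 0.08 rad and angle between tray's own z axis and vertical below 0.03 rad and height (world z) of tray below 0.004 m and linear speed of tray below 0.01 m/s); the robot touches nothing.
It fails at once if the tray is lifted off the bench (its centre more than 6 mm up) (height (world z) of tray above 0.006 m).
It fails at once if the tray is tipped by more than 0.12 rad (angle between tray's own z axis and vertical above 0.12 rad).
It fails at once if the tray is pushed or squeezed with more than 60 N (contact force between the fingers and tray above 60 N).
It fails at once if the stack, tube rack, jar, vial, amber bottle or timer is moved by more than 15 mm (distance of any of stack, tube_rack, jar, vial, amber, timer from where it was at the start of the episode above 0.015 m).
It also fails if it takes over 40 s, if anything falls off the work surface, if the arm or the gripper's body presses on something with over 40 N, if the wrist force passes 120 N, or if a joint passes its speed limit or range.

### The arm

A 6-joint arm with a two-finger parallel gripper is mounted at the origin on a cart in front of the work surface, level with it; the furniture and walls round the work are solid. World frame = base frame: x ahead of the robot, y to its left, z up, the work surface at z = 0. Lengths are in mm, angles in degrees, forces in N, time in s.
With the tool pointing down it reaches from about 350 to 850 mm from the base axis. Payload 8.1 kg.
Tool frame: the origin (TCP) lies at the very end of the fingers, on their centre line; the grasp point (between the pads) lies 19 mm behind it; z points along the fingers, y is the direction in which the jaws open and shut (so a half turn about z gives the same grasp; the last joint's range is limited). The gripper opens to 85 mm and grips with 20 to 120 N. Pads are 22 mm wide; open, the fingers measure 114 mm over their backs; the gripper's body (76 mm by 85 mm) begins 54 mm behind the grasp point. The pads swing forward as they close: fully open they stand 13 mm farther back than shut.
Start: joints at [60.653, 7.471, 85.268, -0, 87.261, -4.893], TCP at [248.356, 546.191, 231.292] pointing down, gripper open.
Joint ranges: [-169.43, 169.43], [-51.17, 129.36], [1.28, 143.12], [-76.62, 256.62], [0, 156.53], [-152.29, 152.29]. Speed limits (degrees/s): [136.94, 136.94, 159.86, 180, 180, 180].

### API

Orientations are given as [roll, pitch, yaw] about the fixed x, y, z axes, in that order (R = Rz(yaw) Ry(pitch) Rx(roll)).
In Python, from bench import sensors, viewer, job gives the robot as it stands.
- The arm moves only by the shell command python3 -m pendant 'ROWS' [FORCE]. ROWS is JSON, one flat list of numbers, 5 for each row, row after row: the shift along the world's x, y, z in mm, then the turn about the world's z in rad, then the finger opening in mm, from 0 to 85.4. In form: [x, y, z, twist, hand, x, y, z, twist, hand, ...]. A call has 1 to 12 rows; each row shifts and turns the pose as measured when the row begins; what a row does not reach is not made up. A row lasts 1/12 s, in which the tool goes at most 41.7 mm and 7.16 degrees, less where a joint would pass 70% of its speed; a pose out of reach is approached as far as the arm can. A call with a gripper value outside its range is refused whole. The fingers move at their own pace and stop on an object; FORCE is the grip in N (left out, the last holds). Time passes only in rows, so rows that do not move let the fingers close. It gives the time, the measured TCP pose, the force and the opening at its end, in the units of the state.
- sensors.sense(): the state, without advancing time (a new reading comes with each control period).
- viewer.snapshot(name): name is "side" or "top" or "wrist"; returns a dict with "frame" (420x560x3 uint8, blue, green, red), "z_map" (420x560 float32, mm along the optical axis (not along the pixel's ray), 0 where there is no reading), "fx", "fy", "cx", "cy" (pixels), "view" (4x4, takes a point from world to camera coordinates). Camera axes: x right, y down, z forward; pixel columns grow to the right and rows downward; lengths in mm; the calibration is good to about 2 mm. A picture is of the moment at which its call begins.
- job.hand_in(): hands the job in, once; it reports no verdict.
The state is a dict: "time": time; "joint_pos": joint angles; "qd": joint speeds; "joint_efforts": joint torques, N m; "tool_pos": TCP position; "tcp_rot": TCP orientation; "ft_force": force on the tool from outside, world axes, zero at the start; "wrist_torque": the same for the moment, N m; "finger_gap": finger opening in mm.
Only numpy, scipy, OpenCV 4.12 (cv2) and the standard library are available. Lean on these libraries where they do the work, as an engineer would, in place of code of your own. Each camera call takes 0.05 s, during which the arm holds its last target.

## Working session

There is one attempt and no reset: what is moved stays moved. The work goes in short steps, Python scripts to look and compute and a shell command to move; the robot and the scene stay as the last step left them, time stands still between calls to the robot, and variables do not carry over. Pictures are saved under pics/ and viewed, and the job is handed in when it is done.

```bash
mkdir -p pics; ls
python3 - <<'E'
from bench import sensors, viewer
import cv2, numpy as np
print(sensors.sense())
for n in ("side","top","wrist"):
    s=viewer.snapshot(n); cv2.imwrite(f"pics/{n}0.png",s["frame"]); print(n,s["fx"],s["cx"],s["cy"],np.round(s["view"],3).tolist())
    np.savez(f"pics/{n}0.npz",**s)
E
```

```text
pics
{'time': 0.0, 'joint_pos': array([ 6.06498752e+01,  7.51484745e+00,  8.53292252e+01,  5.16430205e-04,
        8.72595515e+01, -4.89218805e+00]), 'qd': array([ 0.03015914,  0.02163655, -0.05153624, -0.02270972, -0.06716491,
       -0.03291764]), 'joint_efforts': array([-1.16358565e-04, -5.69381297e+01, -5.00561714e+01, -2.61165369e-04,
        1.43911593e-02,  1.56897352e-05]), 'tool_pos': array([248.12018383, 545.70557496, 230.24764435]), 'tcp_rot': array([-1.79896797e+02, -9.35108527e-03,  1.55542030e+02]), 'ft_force': array([ 0.13605145, -0.39513473,  0.34906368]), 'wrist_torque': array([-0.05864276, -0.00718307, -0.01571028]), 'finger_gap': 84.97953105379108}
side 459.3431464363744 282.6095035387092 212.42035920352336 [[0.989, -0.147, -0.011, -621.551], [-0.119, -0.754, -0.646, 71.396], [0.087, 0.641, -0.763, 1257.441], [0.0, 0.0, 0.0, 1.0]]
top 408.33325470614915 280.7612775937122 210.9226848889432 [[-0.009, -1.0, -0.018, -5.043], [-0.994, 0.011, -0.108, 636.009], [0.108, 0.017, -0.994, 1390.691], [0.0, 0.0, 0.0, 1.0]]
wrist 303.2098390672095 279.2021047478971 216.27766440073623 [[0.414, 0.91, -0.002, -599.673], [0.877, -0.398, 0.269, -34.42], [0.245, -0.113, -0.963, 378.818], [0.0, 0.0, 0.0, 1.0]]
```

View pics/top0.png

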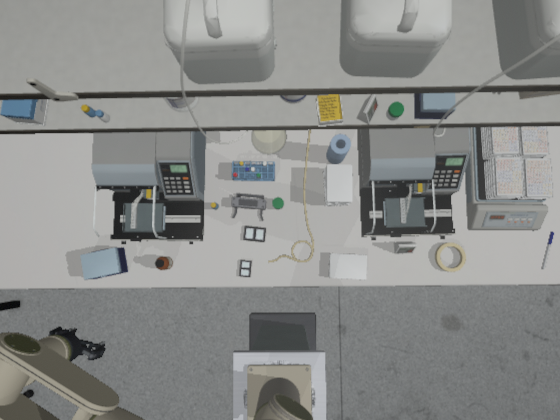

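View pics/side0.png

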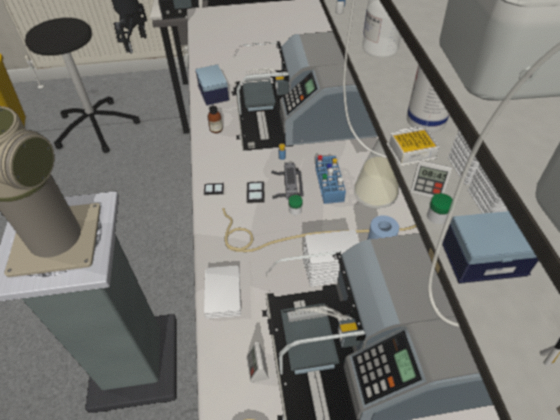

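View pics/wrist0.png

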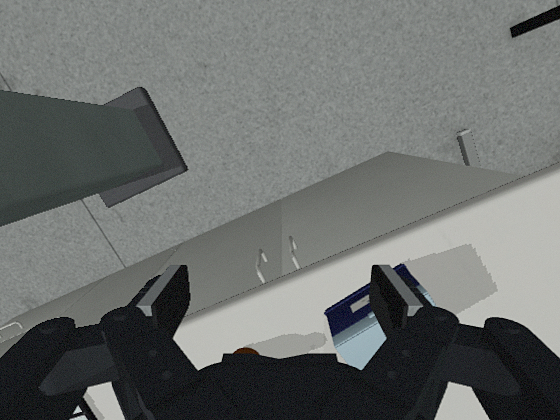

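Two tray-like things show up in the top view: a larger one at (255,234), just in front of the bridge at (248,203), and a smaller one at (246,268). I'll measure both in a close crop.

```bash
cat > h.py <<'E'
import numpy as np, cv2
from bench import viewer, sensors
def load(n): return dict(np.load(f"pics/{n}.npz"))
def world(s,u,v,z=None):
    """pixels -> world, by depth map or by plane z"""
    V=s["view"]; R=V[:3,:3]; t=V[:3,3]
    d=np.stack([(np.asarray(u)-s["cx"])/s["fx"],(np.asarray(v)-s["cy"])/s["fy"],np.ones(np.shape(u))],-1)
    if z is None:
        p=d*s["z_map"][np.int32(np.round(v)),np.int32(np.round(u))][...,None]
        return (p-t)@R
    c=-R.T@t; w=d@R
    return c+w*((z-c[2])/w[...,2])[...,None]
def pix(s,P):
    q=np.asarray(P)@s["view"][:3,:3].T+s["view"][:3,3]
    return np.stack([q[...,0]/q[...,2]*s["fx"]+s["cx"],q[...,1]/q[...,2]*s["fy"]+s["cy"]],-1)
def ortho(s,x0,x1,y0,y1,z,sc=3):
    """rectified picture of plane z; columns = -y, rows = -x"""
    xs=np.arange(x1,x0,-1/sc); ys=np.arange(y1,y0,-1/sc)
    Y,X=np.meshgrid(ys,xs)
    p=pix(s,np.stack([X,Y,np.full(X.shape,z)],-1)).astype(np.float32)
    return cv2.remap(s["frame"],p[...,0],p[...,1],cv2.INTER_CUBIC)
E
python3 - <<'E'
from h import *
s=load("top0"); u,v=np.meshgrid(np.arange(560),np.arange(420))
for p in [(255,234),(246,268),(248,203),(235,212),(262,215),(278,203),(213,205),(400,250),(162,263),(253,170),(348,265)]:
    print(p,world(s,np.array(p[0]),np.array(p[1])).round(1))
f=s["frame"]; 
cv2.imwrite("pics/topcrop.png",cv2.resize(f[160:290,190:310],None,fx=4.5,fy=4.5,interpolation=cv2.INTER_CUBIC))
for z in (12,):
  g=ortho(s,420,700,-20,260,z,2); cv2.imwrite("pics/ortho0.png",g)
for (a,b,c,d) in [(220,245,240,270),(258,280,236,255)]:
    m=(f[a:b,c:d].mean(2)<75).astype(np.uint8)
    pts=cv2.findNonZero(m).reshape(-1,2)+[c,a]
    W=world(s,pts[:,0].astype(float),pts[:,1].astype(float),12.)
    print(cv2.minAreaRect(W[:,:2].astype(np.float32)),len(pts), W[:,2].mean())
E
```

```text
(255, 234) [557.5  80.7  11.5]
(246, 268) [438.8 112.8   8.4]
(248, 203) [664.3 102.5  40.6]
(235, 212) [636.7 152.1   7.9]
(262, 215) [625.3  56.1   4.6]
(278, 203) [662.1  -2.3  48.5]
(213, 205) [657.6 223.3  49.1]
(400, 250) [ 496.4 -420.5   32.1]
(162, 263) [460.1 384.4  89.1]
(253, 170) [777.5  83.4  57.7]
(348, 265) [ 446.6 -241.7   25.4]
((559.3148193359375, 84.06715393066406), (70.63569641113281, 45.868072509765625), 89.4110336303711) 50 12.0
((428.5955810546875, 116.85971069335938), (33.669532775878906, 31.298429489135742), 83.53894805908203) 11 11.999999999999979
```

View pics/topcrop.png

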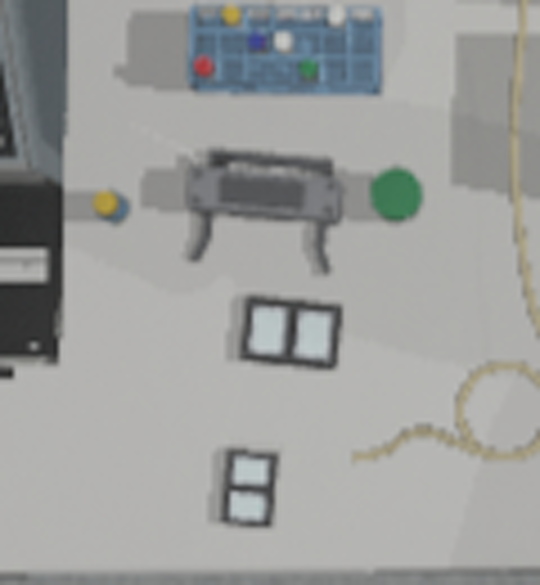

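Crop: the large tray's corners lie around crop (243,300)-(340,365), in front of the bridge (legs and lead-ins at crop (200,250) and (320,260)). It measures roughly 71x46 mm by its dark pixels, which fits 76x52; the one at crop (247,488) is clearly smaller. So the large one is mine. Next, a wrist close-up.

Run:
```python
from h import *
from scipy.spatial.transform import Rotation as Ro
s=load("wrist0"); V=s["view"]; R=V[:3,:3]; c=-R.T@V[:3,3]
st=sensors.sense(); T=Ro.from_euler('xyz',st["tcp_rot"],degrees=True).as_matrix()
print("cam pos world",c,"in tool",T.T@(c-st["tool_pos"]),"axes in tool\n",(T.T@R.T).round(3), st["tool_pos"])
# bridge in top by depth
s=load("top0"); u,v=np.meshgrid(np.arange(225,270),np.arange(190,225))
W=world(s,u,v); 
m=(W[...,2]>33)&(W[...,2]<47)
print(cv2.minAreaRect(W[m][:,:2].astype(np.float32)),np.median(W[m][:,2]))
```

```text
cam pos world [185.75774141 575.00361463 373.04319664] in tool [  68.8875425     0.54428714 -142.5824258 ] axes in tool
 [[ 0.    -0.963 -0.269]
 [ 1.     0.    -0.   ]
 [ 0.    -0.269  0.963]] [248.13796883 545.80907898 230.45314011]
((671.1328735351562, 103.10287475585938), (117.85501861572266, 43.41961669921875), 82.03040313720703) 37.82696863177892
```

The TCP must go to about (520,95,200) with yaw near -8°, which puts the camera ahead of the fingers. I'll move there high above everything.

```bash
python3 -m pendant '[20,-33,-2,-0.12,60,20,-33,-2,-0.12,60,20,-33,-2,-0.12,60,20,-33,-2,-0.12,60,20,-33,-2,-0.12,60,20,-33,-2,-0.12,60,20,-33,-2,-0.12,60,20,-33,-2,-0.12,60,20,-33,-2,-0.12,60,20,-33,-2,-0.12,60,20,-33,-2,-0.12,60,20,-33,-2,-0.12,60]' 40
```

```text
time: 1.15
tool_pos: [487.6, 136.2, 201.4]
tcp_rot: [-179.7, -0.1, 70.4]
ft_force: [0.7, 0.5, -0.0]
finger_gap: 60.1
```

```bash
python3 -m pendant '[3,-3.5,0,-0.115,60,3,-3.5,0,-0.115,60,3,-3.5,0,-0.115,60,3,-3.5,0,-0.115,60,3,-3.5,0,-0.115,60,3,-3.5,0,-0.115,60,3,-3.5,0,-0.115,60,3,-3.5,0,-0.115,60,3,-3.5,0,-0.115,60,3,-3.5,0,-0.115,60,3,-3.5,0,-0.115,60,0,0,0,-0.115,60]'
python3 - <<'E'
from h import *
s=viewer.snapshot("wrist"); np.savez("pics/w1.npz",**s); cv2.imwrite("pics/w1.png",s["frame"])
print(sensors.sense()["tool_pos"],sensors.sense()["tcp_rot"])
E
```

```text
time: 2.15
tool_pos: [523.1, 84.7, 196.4]
tcp_rot: [-179.7, 0.4, -13.5]
ft_force: [0.2, -0.5, 0.2]
finger_gap: 59.7
[522.84115262  84.8682883  196.30847544] [-179.71955842    0.41578284  -14.04062525]
```

View pics/w1.png

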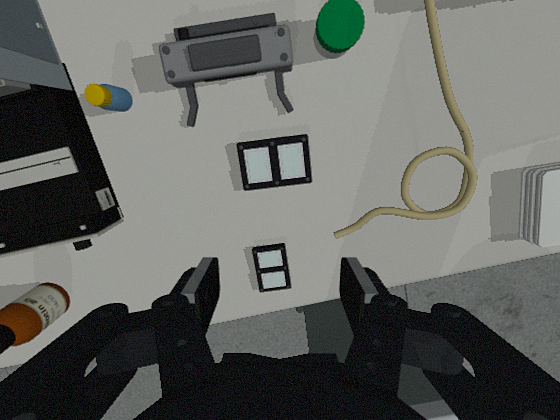

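The wrist view shows the tray with corners at (237,144),(307,134),(312,181),(245,190). The bridge beam is at (225,55), the lead-in tips at (191,125) and (288,110), the stop bar at (225,25), the decoy at (270,267).

Run:
```python
from h import *
from scipy.optimize import least_squares
s=load("w1"); f=s["frame"]
def rect(a,b,c,d,th,z):
    g=f[a:b,c:d].max(2); m=(g<th).astype(np.uint8)
    n,l,st,_=cv2.connectedComponentsWithStats(m); k=1+np.argmax(st[1:,4]); m=(l==k).astype(np.uint8)
    cn=max(cv2.findContours(m,cv2.RETR_EXTERNAL,cv2.CHAIN_APPROX_NONE)[0],key=cv2.contourArea)
    box=cv2.boxPoints(cv2.minAreaRect(cn))+[c,a]
    W=world(s,box[:,0],box[:,1],z)[:,:2]; e=[np.linalg.norm(W[i]-W[(i+1)%4]) for i in range(4)]
    cn=cn.reshape(-1,2)+[c,a]; Wc=world(s,cn[:,0].astype(float),cn[:,1].astype(float),z)[:,:2]
    return box.round(1).tolist(),W.round(1).tolist(),np.round(e,1),cv2.minAreaRect(Wc.astype(np.float32))
for z in(12.,): print(rect(125,200,225,325,75,z))
for p in [(260,165),(290,160),(277,162)]: print(world(s,np.array(p[0]),np.array(p[1])))
print("small",rect(235,300,245,300,75,12.))
# depth of bench & bridge
u,v=np.meshgrid(np.arange(140,320),np.arange(5,130)); W=world(s,u,v); z=W[...,2]
print("bench z",np.median(z[(z<4)&(z>-6)]), "cover z",np.median(z[(z>34)&(z<50)]))
m=((z>34)&(z<46)&(u<300)).astype(np.uint8)
n,l,st,_=cv2.connectedComponentsWithStats(m); k=1+np.argmax(st[1:,4])
P=W[l==k][:,:2]; print("cover",cv2.minAreaRect(P.astype(np.float32)),len(P))
x0=(190,20,300,130)
cv2.imwrite("pics/w1c.png",cv2.resize(f[5:205,150:330],None,fx=3,fy=3,interpolation=cv2.INTER_CUBIC))
```

```text
([[235.9, 142.0], [306.7, 133.4], [312.6, 181.9], [241.8, 190.5]], [[588.2, 117.3], [579.3, 43.4], [528.2, 47.8], [537.0, 125.1]], array([74.4, 51.3, 77.8, 51.8]), ((558.1380615234375, 83.31317138671875), (75.08149719238281, 51.49123001098633), 83.53948211669922))
[559.12801783  98.72618785  12.30777563]
[556.82120541  66.37834282  12.47678993]
[557.92835617  80.33219155  11.80208766]
small ([[251.1, 246.9], [283.9, 241.9], [290.8, 287.6], [258.0, 292.5]], [[470.5, 132.4], [467.7, 94.0], [408.7, 99.3], [411.3, 139.5]], array([38.5, 59.3, 40.3, 59.6]), ((439.64630126953125, 115.98136901855469), (38.719242095947266, 58.83504867553711), 84.81901550292969))
bench z 0.11359557638214068 cover z 36.83904484074763
cover ((664.5116577148438, 101.86369323730469), (118.94746398925781, 33.36746597290039), 84.39607238769531) 5069
```

View pics/w1c.png

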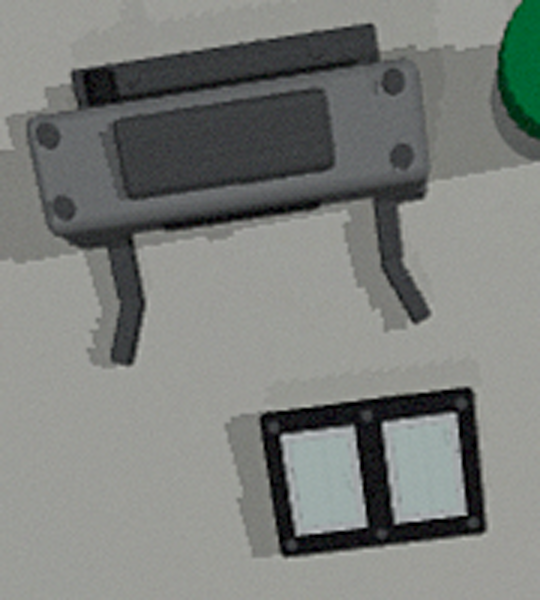

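Run:
```python
from h import *
s=load("w1")
yaw=np.deg2rad(-5.6); ex=np.array([np.cos(yaw),np.sin(yaw)]); ey=np.array([-ex[1],ex[0]])
O=np.array([664.5,101.9])-1*ex
C={"ljun":(144,302),"rjun":(385,265),"ltip":(134,362),"rtip":(412,322),"lrail":(131,238),"rrail":(375,205)}
for k,(a,b) in C.items():
    w=world(s,np.array(150+a/3),np.array(5+b/3),9.)[:2]; print(k,w.round(1),"in bridge",((w-O)@ex).round(1),((w-O)@ey).round(1))
for k,(a,b) in {"stopL":(73,72),"stopR":(374,26)}.items():
    w=world(s,np.array(150+a/3),np.array(5+b/3),10.)[:2]; print(k,w.round(1),((w-O)@ex).round(1),((w-O)@ey).round(1))
t=np.array([558.1,83.3]); print("tray",(t-O)@ex,(t-O)@ey, "O",O)
```

```text
ljun [632.1 145.7] in bridge -35.6 40.4
rjun [624.2  62.9] in bridge -35.3 -42.7
ltip [614.1 155.1] in bridge -54.3 48.0
rtip [604.4  58.2] in bridge -54.6 -49.4
lrail [652.4 143.8] in bridge -15.1 40.5
rrail [643.1  61.8] in bridge -16.4 -42.0
stopL [703.3 146.4] 35.3 48.1
stopR [693.2  49.9] 34.6 -49.0
tray -103.07715342254667 -28.89405017403557 O [663.5047726 101.9975829]
```

The tray measures 75x51.5 mm with its top at z≈12. In the bridge frame it is at x≈-103, y≈-28, about 1° out of line. Bridge origin is about (663.2,101.1) with yaw -5.7°. The plan is to push it sideways +28 mm with two fingers on its right end, then push it forward with two fingers on its near long side.

```bash
python3 -m pendant '[2.4,-5.4,-7,0.122,20,2.4,-5.4,-7,0.122,20,2.4,-5.4,-7,0.122,20,2.4,-5.4,-7,0.122,20,2.4,-5.4,-7,0.122,20,2.4,-5.4,-7,0.122,20,2.4,-5.4,-7,0.122,20,2.4,-5.4,-7,0.122,20,2.4,-5.4,-7,0.122,20,2.4,-5.4,-7,0.122,20,2.4,-5.4,-7,0.122,20,2.4,-5.4,-7,0.122,20]'
python3 -m pendant '[0,0,0,0.122,20,0,0,0,0.06,20,0,0,0,0,20]'
python3 - <<'E'
from h import *
s=viewer.snapshot("wrist"); np.savez("pics/w2.npz",**s); cv2.imwrite("pics/w2.png",s["frame"])
print(sensors.sense()["tool_pos"],sensors.sense()["tcp_rot"])
E
```

```text
time: 3.2
tool_pos: [551.0, 19.2, 107.8]
tcp_rot: [-179.5, 0.4, 72.1]
ft_force: [0.1, 0.1, -0.1]
finger_gap: 20.2
time: 3.45
tool_pos: [549.0, 18.3, 104.4]
tcp_rot: [-179.2, 0.5, 83.5]
ft_force: [-0.4, -0.1, -0.1]
finger_gap: 19.8
[549.03373282  18.41262901 104.45452772] [-179.18356044    0.46025959   83.31949339]
```

View pics/w2.png

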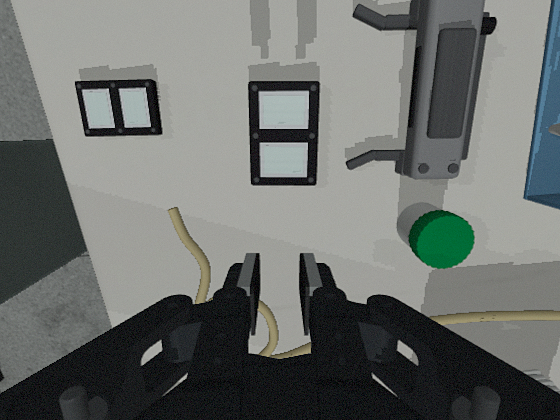

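The tray now shows at (285,133), upright in the picture and centred above the fingers, which is roughly in line with the push direction. The cord passes near (205,260) and (270,320), so I'll check how far it is from where the fingers go down.

```bash
cat >> h.py <<'E'
O=np.array([663.2,101.1]); YAW=-5.7
ex=np.array([np.cos(np.deg2rad(YAW)),np.sin(np.deg2rad(YAW))]); ey=np.array([-ex[1],ex[0]])
def inb(p): d=np.asarray(p)[...,:2]-O; return np.stack([d@ex,d@ey],-1).round(1)
def tray(s,z=12.,th=75):
    """dark components projected to plane z: those of tray size"""
    m=(s["frame"].max(2)<th).astype(np.uint8)
    n,l,st,_=cv2.connectedComponentsWithStats(m)
    for k in range(1,n):
        if st[k,4]<200: continue
        cn=cv2.findContours((l==k).astype(np.uint8),cv2.RETR_EXTERNAL,cv2.CHAIN_APPROX_NONE)[0][0].reshape(-1,2).astype(float)
        W=world(s,cn[:,0],cn[:,1],z)[:,:2]
        (c,(a,b),an)=cv2.minAreaRect(W.astype(np.float32))
        if max(a,b)<90 and min(a,b)>30: 
            an=an if a>b else an+90; an=(an-90-YAW+90)%180-90
            print("tray? px",st[k,:4],"world",np.round(c,1),"bridge",inb(c),"size",np.round((a,b),1),"rel yaw",round(an,2))
E
python3 - <<'E'
from h import *
s=load("w2"); tray(s); 
w=world(load("w1"),np.array([276,]),np.array([162]),12.); 
for p in [(175,210),(205,260),(204,295),(262,305),(275,340),(290,355)]: print(p,world(s,np.array(p[0]),np.array(p[1])).round(1))
s=load("w1"); tray(s)
for p in [(335,235),(370,217),(403,195),(410,165)]: print(p,world(s,np.array(p[0]),np.array(p[1])).round(1))
E
```

```text
tray? px [75 79 87 57] world [439.7 116.1] bridge [-223.8   -7.3] size [38.5 58.7] rel yaw -89.51
tray? px [248  81  72 104] world [557.8  83.6] bridge [-103.1  -27.9] size [74.3 51. ] rel yaw -0.72
(175, 210) [462.9  34.2   7.4]
(205, 260) [481.5  -9.8  13.6]
(204, 295) [475.7 -40.7  16.4]
(262, 305) [523.5 -57.8  12.7]
(275, 340) [530.9 -92.9  15.3]
(290, 355) [ 542.2 -116.3    8.4]
tray? px [ 0  0 58 64] world [735.6 280.5] bridge [ 54.2 185.7] size [54.4 49.8] rel yaw -22.26
tray? px [237 134  75  57] world [558.1  83.3] bridge [-102.8  -28.1] size [75.1 51.5] rel yaw -0.76
tray? px [252 243  39  49] world [439.6 116. ] bridge [-223.9   -7.4] size [38.7 58.8] rel yaw -89.48
(335, 235) [461.4  35.1   9.6]
(370, 217) [474.8  -6.4  13.2]
(403, 195) [490.7 -45.9  11.2]
(410, 165) [521.9 -56.8  12.4]
```

Two views agree on the tray to within 0.5 mm, and the cord is clear. Lowering now.

```bash
python3 -m pendant '[0.5,-1,-15,0,20,0.5,-1,-15,0,20,0.5,0,-15,0,20,0.5,0,-15,0,20,0.5,0,-10,0.01,20,0,0,-8,0,20,0,0,0,0,20,0,0,0,0,20]'
```

```text
time: 4.17
tool_pos: [553.0, 17.3, 25.5]
tcp_rot: [-179.4, 0.4, 83.6]
ft_force: [-0.2, 0.7, 0.5]
finger_gap: 19.8
```

```bash
python3 -m pendant '[0,0,-8,0,20,0,0,-8,0,20,0,0,-4,0,20,0,0,0,0,20]'
python3 - <<'E'
from h import *
s=viewer.snapshot("side"); np.savez("pics/s3.npz",**s); cv2.imwrite("pics/s3.png",cv2.resize(s["frame"][130:250,170:330],None,fx=5,fy=5,interpolation=cv2.INTER_CUBIC))
s=viewer.snapshot("wrist"); np.savez("pics/w3.npz",**s); cv2.imwrite("pics/w3.png",s["frame"])
tray(s)
print(sensors.sense()["tool_pos"],sensors.sense()["ft_force"])
E
```

```text
time: 4.5
tool_pos: [554.8, 17.3, 6.1]
tcp_rot: [-179.6, 0.4, 83.5]
ft_force: [0.1, 0.5, -0.7]
finger_gap: 20.1
tray? px [372   0 166 214] world [634.   84.1] bridge [-27.4 -19.8] size [85.6 58.7] rel yaw -0.44
tray? px [ 0 41 69 99] world [457.2 114.2] bridge [-206.3   -7.4] size [38.1 30.8] rel yaw 0.49
tray? px [206  44 126 178] world [557.9  83.2] bridge [-103.   -28.3] size [74.6 51.2] rel yaw -0.71
tray? px [481 268  79  94] world [670.3 -15.8] bridge [  18.7 -115.7] size [54.2 32.1] rel yaw -16.4
[555.13411632  17.30440927   6.75848924] [-0.21597668  0.20695684  0.16937809]
```

View pics/w3.png

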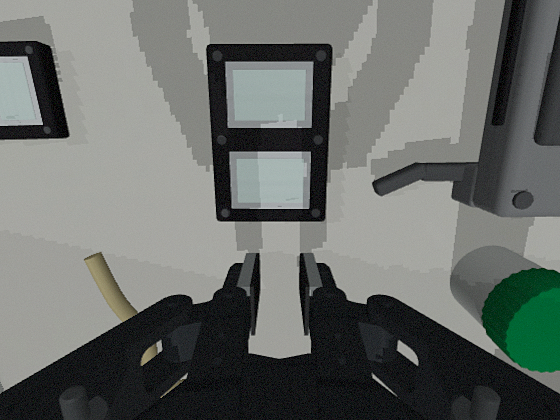

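View pics/s3.png

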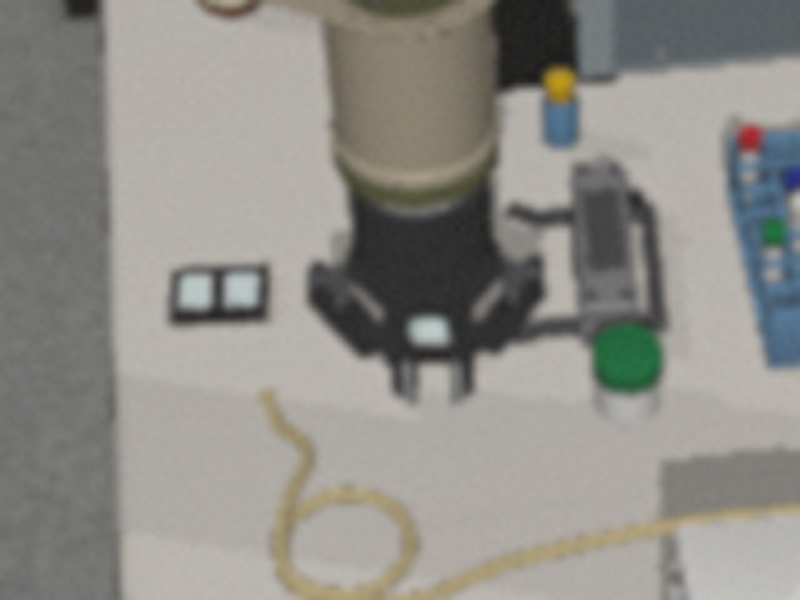

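The fingers sit behind the tray's right end, about 4 mm too far in +x (bridge x -99 against -103), and slightly high. I'll correct both, then approach.

```bash
python3 -m pendant '[-2,0,-1.5,0,20,-2,0,-1.5,0.01,20,0,0,0,0,20,0.4,4,0,0,20,0.4,4,0,0,20,0.3,3,0,0,20,0,0,0,0,20]'
python3 - <<'E'
from h import *
s=viewer.snapshot("wrist"); np.savez("pics/w4.npz",**s); cv2.imwrite("pics/w4.png",s["frame"])
tray(s); q=sensors.sense()
print(q["tool_pos"],inb(q["tool_pos"]),q["ft_force"])
E
```

```text
time: 5.18
tool_pos: [553.0, 29.3, 5.1]
tcp_rot: [-179.8, 0.4, 84.1]
ft_force: [0.1, -0.3, 0.7]
finger_gap: 20.1
tray? px [ 0 68 79 95] world [454.9 114.8] bridge [-208.6   -7. ] size [38.  35.3] rel yaw -0.13
tray? px [217  74 124 172] world [557.8  83.5] bridge [-103.1  -28. ] size [74.7 51.1] rel yaw -0.8
[553.04772527  29.08164123   5.05649553] [-102.5  -82.6] [ 0.46205198  0.18638217 -0.21212008]
```

View pics/w4.png

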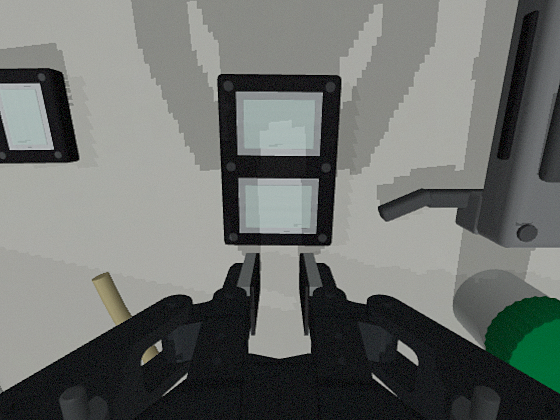

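```bash
python3 -m pendant '[0.3,3,-1.5,0,20,0.3,3,0,0,20,0.2,2,0,0,20,0.2,2,0,0,20,0.2,2,0,0,20]'; python3 -m pendant '[0.2,2,0,0,20,0.2,2,0,0,20,0.2,2,0,0,20,0.2,2,0,0,20]'
python3 - <<'E'
from h import *
s=viewer.snapshot("wrist"); np.savez("pics/w5.npz",**s); cv2.imwrite("pics/w5.png",s["frame"])
tray(s); q=sensors.sense()
print(q["tool_pos"],inb(q["tool_pos"]),q["ft_force"])
E
```

```text
time: 5.65
tool_pos: [554.6, 41.7, 3.6]
tcp_rot: [-179.8, 0.4, 84.2]
ft_force: [0.6, -0.4, 0.5]
finger_gap: 19.8
time: 5.98
tool_pos: [555.5, 50.4, 3.6]
tcp_rot: [-179.8, 0.5, 84.1]
ft_force: [-0.4, -1.4, -0.4]
finger_gap: 20.0
tray? px [  0 121  84  88] world [453.2 115.6] bridge [-210.4   -6.4] size [37.9 39.1] rel yaw 89.91
[555.50776292  50.80797739   3.55505924] [-102.2  -60.7] [ 0.38106893  0.53789196 -0.47176414]
```

View pics/w5.png

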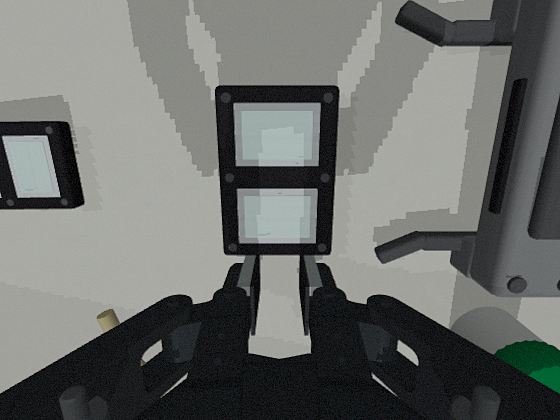

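The tray is in contact and sliding straight, with its lower edge at row 253.

```bash
cat >> h.py <<'E'
def tray2(s,box,z=12.,th=75):
    """tray in a pixel box (u0,v0,u1,v1) cut off above the fingers: fit from far edge and sides"""
    f=s["frame"].copy(); u0,v0,u1,v1=box; k=np.full(f.shape,255,np.uint8); k[v0:v1,u0:u1]=f[v0:v1,u0:u1]
    tray(dict(s,frame=k),z,th)
E
python3 - <<'E'
from h import *
tray2(load("w5"),(190,60,360,254))
E
python3 -m pendant '[0.2,2,0,0,20,0.2,2,0,0,20,0.2,2,0,0,20,0.1,1,0,0,20,0,0,0,0,20]'
python3 - <<'E'
from h import *
s=viewer.snapshot("wrist"); np.savez("pics/w6.npz",**s); cv2.imwrite("pics/w6.png",s["frame"])
tray2(s,(190,60,360,254)); q=sensors.sense()
print(q["tool_pos"],inb(q["tool_pos"]),q["ft_force"])
E
```

```text
tray? px [215  85 124 169] world [559.3 100.8] bridge [-103.3  -10.7] size [74.  51.1] rel yaw -0.1
time: 6.45
tool_pos: [556.3, 58.7, 3.6]
tcp_rot: [-179.8, 0.4, 84.2]
ft_force: [0.9, -0.3, 0.1]
finger_gap: 20.0
tray? px [215  85 124 169] world [560.1 109. ] bridge [-103.4   -2.4] size [74. 51.] rel yaw -0.11
[556.26511208  58.63278567   3.54429466] [-102.2  -52.9] [-0.16688035  0.50740196  0.47160647]
```

```bash
python3 -m pendant '[0.2,1.5,0,0,20,0.1,1.2,0,0,20,0,0,0,0,20,0,0,0,0,20]'
python3 - <<'E'
from h import *
s=viewer.snapshot("wrist"); np.savez("pics/w7.npz",**s); cv2.imwrite("pics/w7.png",s["frame"])
tray2(s,(190,60,360,254)); q=sensors.sense()
print(q["tool_pos"],inb(q["tool_pos"]),q["ft_force"])
E
```

```text
time: 6.83
tool_pos: [556.6, 61.5, 3.5]
tcp_rot: [-179.8, 0.4, 84.2]
ft_force: [-0.5, -0.7, 0.0]
finger_gap: 19.9
tray? px [215  85 124 169] world [560.4 111.8] bridge [-103.3    0.5] size [74. 51.] rel yaw -0.04
[556.55654143  61.48196429   3.53726504] [-102.2  -50. ] [ 0.26913422 -1.20589919 -0.1804039 ]
```

View pics/w7.png

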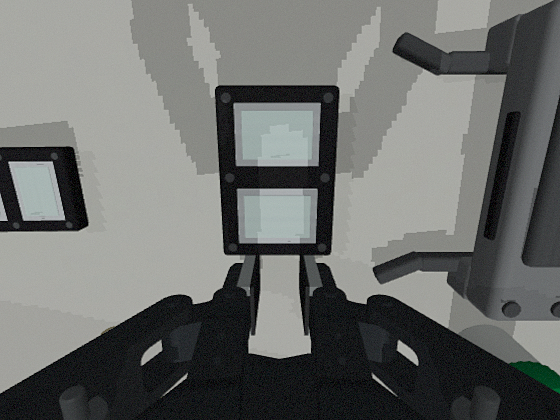

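The tray is at bridge y≈+0.3 and in line. I'll back off, lift, swing round behind it to (514,116) and set yaw -5.7°.

```bash
python3 -m pendant '[0,-4,0,0,20,-0.5,-5,0,0,20,-0.5,-5,0,0,20,0,0,15,0,20,0,0,20,0,20,0,0,20,0,20,0,0,10,0,20]'
python3 -m pendant '[-3.5,5.6,0,-0.122,35,-3.5,5.6,0,-0.122,35,-3.5,5.6,0,-0.122,35,-3.5,5.6,0,-0.122,35,-3.5,5.6,0,-0.122,35,-3.5,5.6,0,-0.122,35,-3.5,5.6,0,-0.122,35,-3.5,5.6,0,-0.122,35,-3.5,5.6,0,-0.122,35,-3.5,5.6,0,-0.122,35,-3.5,5.6,0,-0.122,35,-3.5,5.6,0,-0.122,35]'
python3 -m pendant '[0,0,0,-0.09,35,0,0,0,0,35,0,0,0,0,35]'
python3 - <<'E'
from h import *
s=viewer.snapshot("wrist"); np.savez("pics/w8.npz",**s); cv2.imwrite("pics/w8.png",s["frame"])
tray(s); q=sensors.sense()
print(q["tool_pos"],inb(q["tool_pos"]),q["tcp_rot"],q["ft_force"])
E
```

```text
time: 7.47
tool_pos: [551.1, 44.2, 66.2]
tcp_rot: [-179.3, 0.5, 84.1]
ft_force: [1.3, -0.7, 0.1]
finger_gap: 20.0
time: 8.47
tool_pos: [510.4, 108.1, 69.0]
tcp_rot: [-179.8, 0.4, -1.8]
ft_force: [0.1, -0.4, 0.0]
finger_gap: 34.9
time: 8.72
tool_pos: [509.3, 108.3, 68.2]
tcp_rot: [-179.8, 0.4, -7.4]
ft_force: [0.5, -0.2, -0.1]
finger_gap: 35.0
tray? px [205 116 120  84] world [560.5 111.1] bridge [-103.1   -0.3] size [75.  51.2] rel yaw -0.15
tray? px [255 283  53  70] world [441.1 116.1] bridge [-222.5   -7.1] size [38.4 60. ] rel yaw -89.48
[509.38046744 108.23367854  68.2226788 ] [-153.8   -8.2] [-179.78049367    0.41931935   -7.40181994] [ 0.0902318  -1.41104571  0.06141395]
```

View pics/w8.png

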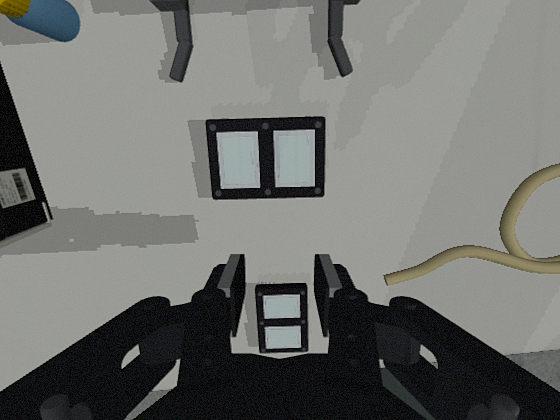

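Tray at bridge (-103,-0.3), rel yaw -0.15°, ready to push. I'll measure the rails in this closer view too.

```bash
python3 - <<'E'
from h import *
s=load("w8"); cv2.imwrite("pics/w8c.png",cv2.resize(s["frame"][0:100,150:370],None,fx=3.5,fy=3.5,interpolation=cv2.INTER_CUBIC))
for k,p in {"ljun":(191.5,40),"rjun":(330.5,38),"ltip":(184.5,80),"rtip":(343,76)}.items(): print(k,inb(world(s,np.array(p[0]),np.array(p[1]),9.)))
E
python3 -m pendant '[1,4,-12,0.015,35,1,4,-15,0.015,35,0,0,-15,0,35,0,0,-10,0,35,0,0,-5,0,35,0,0,0,0,35]'
```

```text
ljun [-32.6  41.2]
rjun [-34.1 -41. ]
ltip [-54.2  47.9]
rtip [-54.9 -49. ]
time: 9.27
tool_pos: [512.3, 116.2, 6.5]
tcp_rot: [-179.7, 0.3, -4.8]
ft_force: [0.2, -0.1, 0.3]
finger_gap: 34.9
```

View pics/w8c.png

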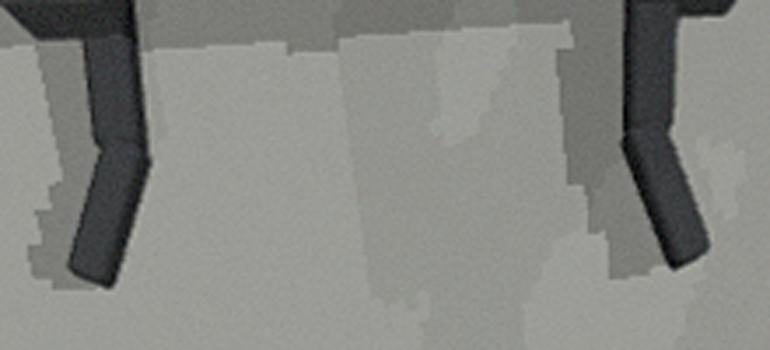

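The lane centre lies at bridge y≈0 and the tray is aligned with it. I'll begin the forward push.

```bash
python3 -m pendant '[0,0,-2.5,-0.015,35,3,-0.3,0,0,35,3,-0.3,0,0,35,3,-0.3,0,0,35,3,-0.3,0,0,35,3,-0.3,0,0,35]'
python3 -m pendant '[3,-0.3,0,0,35,3,-0.3,0,0,35,3,-0.3,0,0,35,3,-0.3,0,0,35,3,-0.3,0,0,35]'
python3 - <<'E'
from h import *
s=viewer.snapshot("wrist"); np.savez("pics/w9.npz",**s); cv2.imwrite("pics/w9.png",s["frame"])
tray2(s,(150,60,420,254)); q=sensors.sense()
print(q["tool_pos"],inb(q["tool_pos"]),q["tcp_rot"],q["ft_force"])
E
```

```text
time: 9.77
tool_pos: [529.4, 114.6, 5.0]
tcp_rot: [-179.7, 0.2, -5.7]
ft_force: [-1.2, 0.5, -0.1]
finger_gap: 35.4
time: 10.18
tool_pos: [546.9, 112.9, 5.9]
tcp_rot: [-179.7, 0.2, -5.7]
ft_force: [-1.3, -0.1, -1.1]
finger_gap: 35.0
tray? px [197 144 169 110] world [583.9 109. ] bridge [-79.7   0. ] size [74.7 51.4] rel yaw 0.04
[547.55863274 112.77691886   6.14494546] [-1.162e+02  1.000e-01] [-1.79705091e+02  1.20754740e-01 -5.68657400e+00] [-0.50848918  0.79407088  0.50646167]
```

View pics/w9.png

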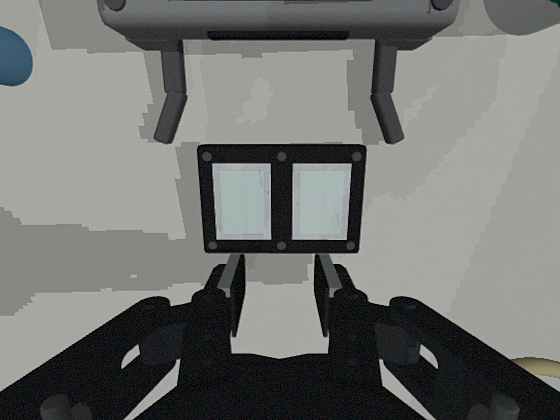

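The tray is entering straight (bridge -79.7, 0.0, rel yaw 0.04°). TCP z creeps up a little, so I'll trim that as I go.

```bash
python3 -m pendant '[3,-0.3,-0.5,0,35,3,-0.3,-0.5,0,35,3,-0.3,-0.5,0,35,3,-0.3,-0.4,0,35,3,-0.3,-0.4,0,35,3,-0.3,-0.4,0,35,3,-0.3,-0.3,0,35,3,-0.3,-0.3,0,35]'
python3 - <<'E'
from h import *
s=viewer.snapshot("wrist"); np.savez("pics/w10.npz",**s); cv2.imwrite("pics/w10.png",s["frame"])
tray2(s,(150,60,420,254)); q=sensors.sense()
print(q["tool_pos"],inb(q["tool_pos"]),q["tcp_rot"],q["ft_force"])
E
```

```text
time: 10.9
tool_pos: [573.4, 110.3, 2.4]
tcp_rot: [-179.7, 0.2, -5.7]
ft_force: [-1.3, 0.2, 0.6]
finger_gap: 35.0
[573.95864484 110.20436405   2.4819897 ] [-89.7   0.2] [-1.79706325e+02  1.45972523e-01 -5.67570535e+00] [ 0.27430385 -0.45066796  0.23428239]
```

View pics/w10.png

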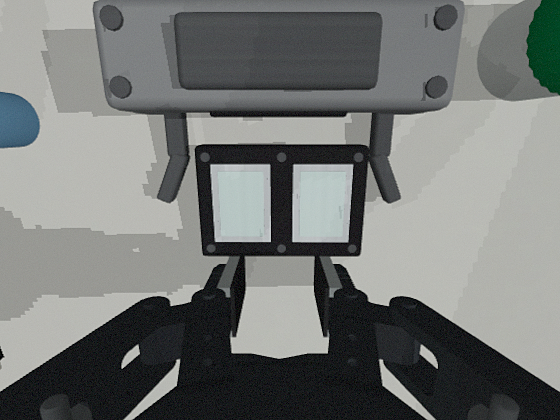

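Centred between the lead-ins with even gaps (row ~160, columns 185 and 372). I'll keep pushing, about 53 mm left.

```bash
python3 -m pendant '[3,-0.3,0.1,0,35,3,-0.3,0,0,35,3,-0.3,0,0,35,3,-0.3,-0.1,0,35,3,-0.3,-0.1,0,35,3,-0.3,-0.1,0,35,3,-0.3,-0.1,0,35,3,-0.3,-0.1,0,35]'
python3 - <<'E'
from h import *
s=viewer.snapshot("wrist"); np.savez("pics/w11.npz",**s); cv2.imwrite("pics/w11.png",s["frame"])
q=sensors.sense()
print(q["tool_pos"],inb(q["tool_pos"]),q["tcp_rot"],q["ft_force"])
E
```

```text
time: 11.62
tool_pos: [600.1, 107.6, 1.9]
tcp_rot: [-179.7, 0.2, -5.7]
ft_force: [-0.7, -0.5, 0.9]
finger_gap: 35.0
[600.69364843 107.45805877   2.07265489] [-62.8   0.1] [-1.79705460e+02  1.32364057e-01 -5.67984970e+00] [ 0.17985985  0.05344478 -0.01087878]
```

View pics/w11.png

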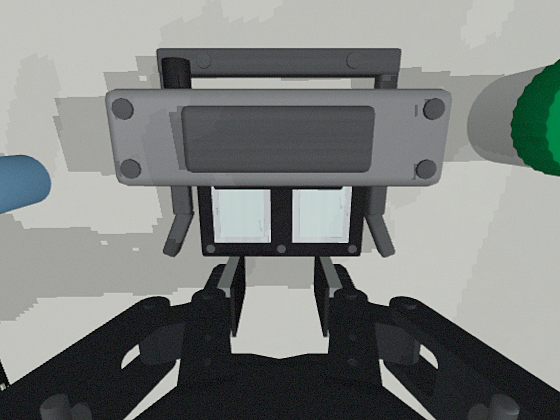

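The tray is under the beam, centred, with about 26 mm left.

```bash
python3 -m pendant '[3,-0.3,0.1,0,35,3,-0.3,0.1,0,35,3,-0.3,0,0,35,3,-0.3,0,0,35,3,-0.3,0,0,35,2,-0.2,0,0,35]'; python3 -m pendant '[1.5,-0.15,0,0,35,1.5,-0.15,0,0,35]';  python3 -m pendant '[1,-0.1,0,0,35]'
python3 - <<'E'
from h import *
s=viewer.snapshot("wrist"); np.savez("pics/w12.npz",**s); cv2.imwrite("pics/w12.png",s["frame"])
q=sensors.sense()
print(q["tool_pos"],inb(q["tool_pos"]),q["tcp_rot"],q["ft_force"])
E
```

```text
time: 12.17
tool_pos: [619.2, 105.6, 2.0]
tcp_rot: [-179.7, 0.2, -5.7]
ft_force: [-0.6, 0.6, 1.0]
finger_gap: 35.2
time: 12.33
tool_pos: [622.7, 105.2, 2.0]
tcp_rot: [-179.7, 0.2, -5.7]
ft_force: [-0.7, 0.4, 1.4]
finger_gap: 34.9
time: 12.42
tool_pos: [623.9, 105.1, 2.0]
tcp_rot: [-179.7, 0.2, -5.7]
ft_force: [-0.7, -0.4, 0.9]
finger_gap: 34.8
[624.03282482 105.08983809   2.05637585] [-39.4   0.1] [-1.79708951e+02  1.45410193e-01 -5.68495692e+00] [-0.9152187  -0.90339062  0.29928761]
```

View pics/w12.png

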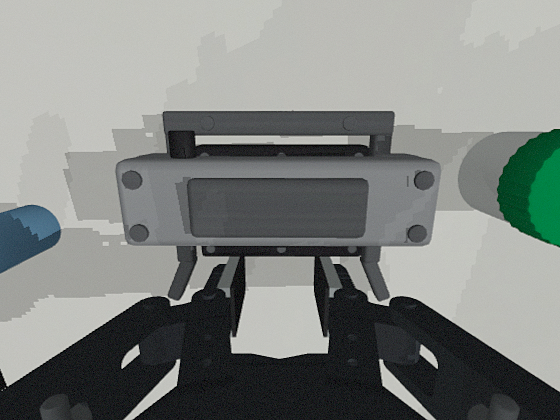

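The tray's far edge (row 146) is nearly at the bar's near face (row 135), about 3 mm short. I'll creep up until the force rises.

```bash
for i in 1 2; do python3 -m pendant '[0.8,-0.08,0,0,35,0.8,-0.08,0,0,35]'; done
```

```text
time: 12.63
tool_pos: [625.6, 104.9, 2.0]
tcp_rot: [-179.7, 0.2, -5.7]
ft_force: [-2.2, 0.6, 0.8]
finger_gap: 34.6
time: 12.8
tool_pos: [627.1, 104.8, 2.0]
tcp_rot: [-179.7, 0.2, -5.7]
ft_force: [-0.7, 0.6, 1.0]
finger_gap: 34.9
```

```bash
python3 -m pendant '[0.8,-0.08,0,0,35]';python3 -m pendant '[0.8,-0.08,0,0,35]'
```

```text
time: 12.88
tool_pos: [628.0, 104.7, 2.0]
tcp_rot: [-179.7, 0.2, -5.7]
ft_force: [-3.4, -0.1, 0.3]
finger_gap: 34.7
time: 12.97
tool_pos: [628.0, 104.7, 1.9]
tcp_rot: [-179.7, 0.3, -5.7]
ft_force: [-8.5, -0.3, 6.8]
finger_gap: 35.0
```

The force rose to 8.5 N and the TCP stopped at bridge x≈-35.4, as predicted for home. I'll check with a picture, then back straight off.

```bash
python3 -m pendant '[0.4,-0.04,0,0,35]'; python3 -m pendant '[-2,0.2,0,0,35,-4,0.4,0,0,35,-5,0.5,0,0,35,-6,0.6,0,0,35,0,0,0,0,35]'
python3 - <<'E'
from h import *
s=viewer.snapshot("wrist"); np.savez("pics/w13.npz",**s); cv2.imwrite("pics/w13.png",s["frame"])
cv2.imwrite("pics/w13c.png",cv2.resize(s["frame"][60:240,130:410],None,fx=2.8,fy=2.8,interpolation=cv2.INTER_CUBIC))
q=sensors.sense()
print(q["tool_pos"],inb(q["tool_pos"]),q["ft_force"])
E
```

```text
time: 13.05
tool_pos: [627.9, 104.8, 1.8]
tcp_rot: [-179.7, 0.4, -5.7]
ft_force: [-3.7, -0.5, 1.3]
finger_gap: 35.1
time: 13.47
tool_pos: [610.4, 106.5, 1.8]
tcp_rot: [-179.7, 0.2, -5.7]
ft_force: [-0.4, -0.7, -0.6]
finger_gap: 35.1
[610.88521482 106.40150952   1.990746  ] [-52.6   0.1] [-0.03038474 -0.31049198  0.62243934]
```

View pics/w13c.png

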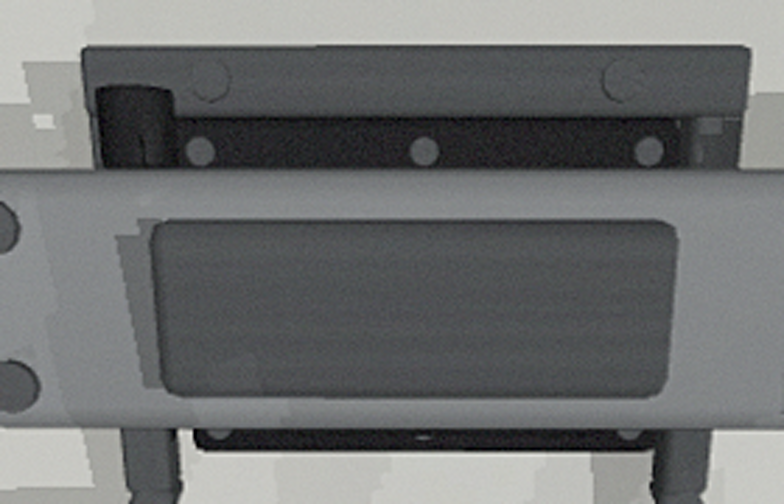

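The far edge is flush with the stop bar across its whole width (crop row 118), and the near edge is level and centred between the rails (crop row 450, columns 195-655). I'll lift clear and make the final check.

```bash
python3 -m pendant '[-6,0.6,0,0,35,-4,0,10,0,35,-4,0,20,0,35,-4,0,25,0,35,-4,0,25,0,35,0,0,25,0,35,0,0,25,0,35,0,0,0,0,35,0,0,0,0,35]'
python3 - <<'E'
from h import *
s=viewer.snapshot("wrist"); np.savez("pics/w14.npz",**s); cv2.imwrite("pics/w14.png",s["frame"])
t=viewer.snapshot("top"); np.savez("pics/top1.npz",**t); cv2.imwrite("pics/top1.png",t["frame"])
q=sensors.sense(); print(q["time"],q["tool_pos"],q["ft_force"])
E
```

```text
time: 14.27
tool_pos: [582.7, 106.9, 141.1]
tcp_rot: [-179.7, 0.3, -5.7]
ft_force: [-1.0, 0.6, -1.3]
finger_gap: 34.5
14.3667 [582.94515535 106.93752778 140.44616901] [-0.27880417  0.24049203  0.92178467]
```

View pics/w14.png

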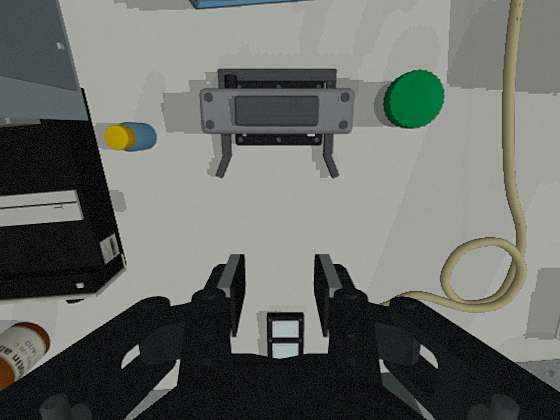

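View pics/top1.png

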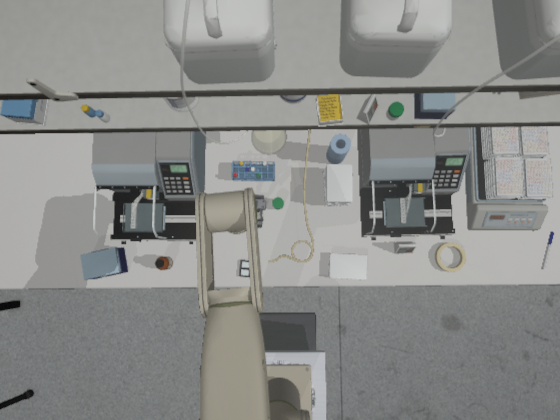

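Wrist view: the tray's near edge shows at (236..323, 144), level, between the rails, with jar and vial untouched. A quick numeric check:

Run:
```python
from h import *
s=load("w14"); f=s["frame"]
col=f[125:165,:].max(2).astype(int)
for u in (245,262,280,297,313): 
    c=col[:,u]; k=[v+125 for v in range(5,39) if c[v]<80 and c[v+1]>=80]; v=k[-1]+.5 if k else np.nan
    print(u,v,inb(world(s,np.array(float(u)),np.array(v),12.)) , inb(world(s,np.array(float(u)),np.array(v),0.)))
row=f[140,:].max(2) if 0 else f[142].max(1); ds=[u for u in range(225,335) if row[u]<75]; print(ds[0],ds[-1],inb(world(s,np.array([ds[0]-.5,ds[-1]+.5]),np.array([142.,142.]),12.)))
a,b=load("top0"),load("top1")
d=cv2.absdiff(a["frame"],b["frame"]).max(2)
for n,(u,v) in dict(rack=(253,171),jar=(278,203),amber=(162,263),timer=(405,247),stack=(348,265)).items(): print(n,np.median(d[v-8:v+9,u-8:u+9]),d[v-8:v+9,u-8:u+9].max())
```

```text
245 144.5 [-24.4  29.1] [-25.   30.4]
262 144.5 [-24.4  14.2] [-25.   14.9]
280 144.5 [-24.4  -1.5] [-25.   -1.5]
297 144.5 [-24.4 -16.3] [-25.  -16.9]
313 144.5 [-24.4 -30.3] [-24.9 -31.5]
225 331 [[-22.3  46.9]
 [-22.2 -46.3]]
rack 1.0 9
jar 5.0 9
amber 1.0 6
timer 1.0 2
stack 1.0 2
```

```bash
python3 -c "
from bench import job; print(job.hand_in())"
```

```text
the job is handed in; nothing more can be done
None
```

The tray is home against the stop bar under the bridge, and I've handed the job in; no verdict came back. I slid it about 28 mm sideways with two fingertips on its right end. Then I pushed it about 103 mm forward with two fingertips on its near long side, never gripping or lifting it. The work took about 14.4 s of the 40 s allowed.

What the last checks showed:
- **Seated:** the wrist force rose to about 8.5 N and the tool stopped advancing. The close-up shows the tray's far edge flush with the bar across its whole width.
- **Near edge:** it measures level, at -24.4 mm against the expected -26 mm. That 1.6 mm difference is within the 2 mm camera calibration.
- **Across the lane:** the tray looks centred between the rails, and it measured 0.0 mm off the lane's centre at the mouth. My final measurement from the pixels picked up the rails along with the tray, so it confirms nothing.
- **Bystanders:** the before-and-after top views show no change at the rack, jar, amber bottle, timer and stack. The arm hid the vial in the last top view, but the wrist view shows it, and I saw no sign that it had moved.
- **Robot:** the gripper was lifted to 140 mm and touching nothing when I handed in.

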